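# Load the shaker: each flask into the clamp of its size

### The arm

A 6-joint arm with a two-finger parallel gripper is mounted at the origin on the work surface. World frame = base frame: x ahead of the robot, y to its left, z up, the work surface at z = 0. Lengths are in m, angles in rad, forces in N, time in s.
With the tool pointing down it reaches from about 0.275 to 0.875 m from the base axis. Payload 12.5 kg.
Tool frame: the origin (TCP) lies on the centre line of the jaws, within the pads' length; the fingertips stand 14 mm ahead of it and the grasp point (between the pads) lies 5 mm behind it; z points along the fingers, y is the line along which they close (so a half turn about z gives the same grasp; the last joint's range is limited). The gripper opens to 85 mm and grips with 20 to 120 N. Pads are 22 mm wide; open, the fingers measure 114 mm over their backs; the gripper's body (76 mm by 85 mm) begins 54 mm behind the grasp point. The pads swing forward as they close: fully open they stand 13 mm farther back than shut.
Start: joints at [1.084, 0.351, 1.652, -0, 1.139, -0.085], TCP at [0.215, 0.506, 0.245] pointing down, gripper open.
Joint ranges: [-2.75, 2.75], [-0.79, 2.1], [0.01, 2.65], [-1.57, 4.71], [0.07, 3.14], [-2.87, 2.87]. Speed limits (rad/s): [2.22, 2.22, 2.79, 3.14, 3.14, 3.14].

### API

Orientations are given as a rotation vector (axis times angle).
In Python, from station import bot gives the robot as it stands.
- The arm moves only by the shell command python3 -m inch 'ROWS'. ROWS is a JSON object of lists of equal length, an entry for each row: "delta_pos": the shift along the tool's x, y, z in cm, a list of three; "twist": the turn about the tool's z in rad; "gripper": the closure, from -1 (fully open) to 1 (shut), so that 0 is half open. In form: {"delta_pos": [[dx, dy, dz], ...], "twist": [twist, ...], "gripper": [gripper, ...]}. A call has 1 to 12 rows; each row shifts and turns the commanded pose from where the row before left it, along the tool's axes as they then stand; what a row does not reach is not made up. A row lasts 1/10 s, in which the tool goes at most 50 mm and 8.59 degrees, less where a joint would pass 70% of its speed; a pose out of reach is approached as far as the arm can. A call with a gripper value outside its range is refused whole. The fingers move at their own pace and stop on an object; the grip force is fixed at half the most. Time passes only in rows, so rows that do not move let the fingers close. It gives the time, the measured TCP pose, the force, the opening and the grip force at its end, in the units of the state.
- bot.read_state(): the state, without advancing time (a new reading comes with each control period).
- bot.get_image(name): name is "side" or "top"; returns (picture, depth): 420x560x3 uint8, red, green, blue; 420x560 float32, m along the optical axis (not along the pixel's ray), 0 where there is no reading.
- bot.camera_params(name): a dict with "mtx" (3x3 intrinsics, pixels), "position" and "orientation" of the camera in the world. Camera axes: x right, y up, looking along -z (the intrinsics and any distortion apply to the point x, -y, -z); pixel columns grow to the right and rows downward; lengths in m; the calibration is good to about 2 mm. A picture is of the moment at which its call begins. camera_params takes no time and is no camera call.
- bot.job_done(): hands the job in; it is judged then, once.
The state is a dict: "clock": time; "qpos": joint angles; "qd": joint speeds; "tau": joint torques, N m; "position": TCP position; "tcp_rot": TCP orientation; "wrist_force": force on the tool from outside, world axes, zero at the start; "moment": the same for the moment, N m; "finger_gap": opening from 0.0 (shut) to 1.0 (fully open); "finger_force": force on a finger pad.
Only numpy, scipy, OpenCV 4.12 (cv2) and the standard library are available. Lean on these libraries where they do the work, as an engineer would, in place of code of your own. Each camera call takes 0.05 s, during which the arm holds its last target. There are 200 camera calls.

### The job

Load the orbital shaker for its run: take the four capped amber flasks from the white tray and stand each one in the spring clamp of its own size on the shaker platform, upright and fully down on the clamp's base. Keep the flasks upright on the way and set them down gently rather than dropping them, and leave the beaker and the timer where they are.

Things in the scene. Friction and masses are not known exactly. Their poses are not given: they have to be found in the camera images.
- flask25_center (a point): 25 ml flask, the smallest: loose amber glass conical flask, yellow screw cap; starts in the white tray. Foot 42 mm across, 78 mm high with cap. Cap: cylinder 32 mm across, 24 mm high, flush with the top, screwed tight (lift by it); neck below it 22 mm. Point: on the axis, half-way up, 39 mm above the foot; mid-cap is 27 mm above the point. z: the axis, up. 60 g +-30 %.
- flask50_center (a point): 50 ml flask, the second smallest: loose amber glass conical flask, red screw cap; starts in the white tray. Foot 51 mm across, 95 mm high with cap. Cap: cylinder 32 mm across, 24 mm high, flush with the top, screwed tight (lift by it); neck below it 22 mm. Point: on the axis, half-way up, 47.5 mm above the foot; mid-cap is 35.5 mm above the point. z: the axis, up. 80 g +-30 %.
- flask100_center (a point): 100 ml flask, the second largest: loose amber glass conical flask, green screw cap; starts in the white tray. Foot 64 mm across, 112 mm high with cap. Cap: cylinder 34 mm across, 24 mm high, flush with the top, screwed tight (lift by it); neck below it 24 mm. Point: on the axis, half-way up, 56 mm above the foot; mid-cap is 44 mm above the point. z: the axis, up. 120 g +-30 %.
- flask250_center (a point): 250 ml flask, the largest: loose amber glass conical flask, blue screw cap; starts in the white tray. Foot 85 mm across, 152 mm high with cap. Cap: cylinder 42 mm across, 26 mm high, flush with the top, screwed tight (lift by it); neck below it 32 mm. Point: on the axis, half-way up, 76 mm above the foot; mid-cap is 63 mm above the point. z: the axis, up. 220 g +-30 %.
- clamp25: 25 ml flask clamp, the smallest of four: steel disc with six upright straps, tips flared outward, dark coil spring round them; fixed to the shaker platform, stiff. Inside 50 mm across, 72 mm over the flared tips, straps 28 mm high. Origin: on its axis at the underside, on the platform 80 mm above the bench; the flask's foot rests on the disc 3 mm above it. z up.
- clamp50: 50 ml flask clamp, the second smallest of four: steel disc with six upright straps, tips flared outward, dark coil spring round them; fixed to the shaker platform, stiff. Inside 59 mm across, 81 mm over the flared tips, straps 32 mm high. Origin: on its axis at the underside, on the platform 80 mm above the bench; the flask's foot rests on the disc 3 mm above it. z up.
- clamp100: 100 ml flask clamp, the second largest of four: steel disc with six upright straps, tips flared outward, dark coil spring round them; fixed to the shaker platform, stiff. Inside 72 mm across, 94 mm over the flared tips, straps 36 mm high. Origin: on its axis at the underside, on the platform 80 mm above the bench; the flask's foot rests on the disc 3 mm above it. z up.
- clamp250: 250 ml flask clamp, the largest of four: steel disc with six upright straps, tips flared outward, dark coil spring round them; fixed to the shaker platform, stiff. Inside 93 mm across, 115 mm over the flared tips, straps 45 mm high. Origin: on its axis at the underside, on the platform 80 mm above the bench; the flask's foot rests on the disc 3 mm above it. z up.
- beaker: Small empty glass beaker, 48 mm across the mouth, 68 mm high, standing on the bench between tray and shaker; not part of the job. Origin at the centre of its underside.
- timer: White bench timer, 60 x 70 x 20 mm, lying on the bench between tray and shaker; not part of the job. Origin at the centre of its underside.

How it is judged:
At the end, for the whole second after the job is handed in: Each of the four flasks stands in the clamp of its own volume: its axis within 10 mm of the clamp's axis (measured at half height), its foot within 4 mm of the clamp's disc, tilted less than 0.1 rad, at rest (slower than 0.02 m/s) (horizontal distance between flask25_center and clamp25 below 0.01 m and z of flask25_center in the frame of clamp25 between 0.038 and 0.046 m and angle between each of flask25_center, flask50_center, flask100_center, flask250_center's own z axis and vertical below 0.1 rad and linear speed of each of flask25, flask50, flask100, flask250 below 0.02 m/s and horizontal distance between flask50_center and clamp50 below 0.01 m and z of flask50_center in the frame of clamp50 between 0.0465 and 0.0545 m and horizontal distance between flask100_center and clamp100 below 0.01 m and z of flask100_center in the frame of clamp100 between 0.055 and 0.063 m and horizontal distance between flask250_center and clamp250 below 0.01 m and z of flask250_center in the frame of clamp250 between 0.075 and 0.083 m); the robot touches nothing.
It fails at once if a flask is tipped more than 40 degrees (angle between any of flask25_center, flask50_center, flask100_center, flask250_center's own z axis and vertical above 0.7 rad).
It fails at once if a flask is dropped or thrown (faster than 0.7 m/s with no finger on it, a free fall of about 25 mm) ((linear speed of flask25 above 0.7 m/s and contact force between the fingers and flask25 below 0.02 N) or (linear speed of flask50 above 0.7 m/s and contact force between the fingers and flask50 below 0.02 N) or (linear speed of flask100 above 0.7 m/s and contact force between the fingers and flask100 below 0.02 N) or (linear speed of flask250 above 0.7 m/s and contact force between the fingers and flask250 below 0.02 N)).
It fails at once if the beaker or the timer is moved by more than 25 mm (distance of any of beaker, timer from where it was at the start of the episode above 0.025 m).
It also fails if it takes over 122 s, if anything falls off the work surface, if the arm or the gripper's body presses on something with over 40 N, if the wrist force passes 120 N, or if a joint passes its speed limit or range.

## Working session

There is one attempt and no reset: what is moved stays moved. The work goes in short steps, Python scripts to look and compute and a shell command to move; the robot and the scene stay as the last step left them, time stands still between calls to the robot, and variables do not carry over. Pictures are saved under pics/ and viewed, at most 14 in all, crops included, and the job is handed in when it is done.

```bash
mkdir -p pics; ls; cat > h.py <<'E'
import numpy as np,cv2
from scipy.spatial.transform import Rotation as R
from station import bot
def cam(n):
    p=bot.camera_params(n); o=np.array(p['orientation'],float)
    Rm=o if o.shape==(3,3) else (R.from_rotvec(o).as_matrix() if o.size==3 else R.from_quat(o).as_matrix())
    return np.array(p['mtx']),np.array(p['position']),Rm
def cloud(n,d):
    K,t,Rm=cam(n); v,u=np.mgrid[:d.shape[0],:d.shape[1]]
    P=np.stack([(u-K[0,2])/K[0,0]*d,-(v-K[1,2])/K[1,1]*d,-d],-1)
    return P@Rm.T+t
def ray(n,u,v,z):
    K,t,Rm=cam(n); r=Rm@np.array([(u-K[0,2])/K[0,0],-(v-K[1,2])/K[1,1],-1]); return t+r*(z-t[2])/r[2]
E
python3 - <<'E'
from h import *
for n in('top','side'):
    print(bot.camera_params(n))
    a,d=bot.get_image(n); np.savez('pics/%s0.npz'%n,a=a,d=d); cv2.imwrite('pics/%s0.png'%n,a[...,::-1])
print(bot.read_state())
E
```

```text
pics
{'mtx': array([[488.31589846,   0.        , 276.76761829],
       [  0.        , 488.31589846, 207.72092652],
       [  0.        ,   0.        ,   1.        ]]), 'position': array([0.39257682, 0.0083951 , 1.011724  ]), 'orientation': array([ 0.12517178, -0.13439582, -1.5918991 ])}
{'mtx': array([[446.01056726,   0.        , 273.24045962],
       [  0.        , 446.01056726, 204.61518725],
       [  0.        ,   0.        ,   1.        ]]), 'position': array([ 0.28902301, -0.70446782,  0.59547707]), 'orientation': array([ 0.98834654, -0.17465616, -0.36039478])}
{'clock': 0.1, 'qpos': array([ 1.08437860e+00,  3.51170984e-01,  1.65233383e+00,  2.65280269e-05,
        1.13908201e+00, -8.45793971e-02]), 'qd': array([ 0.00052489, -0.0014009 , -0.00087145, -0.00040537,  0.00038279,
       -0.00096246]), 'tau': array([ 9.05863435e-04, -5.06835687e+01, -2.91870403e+01, -1.14570767e-04,
        2.79715045e-03, -2.22820955e-05]), 'position': array([0.2149466 , 0.50596968, 0.24482846]), 'tcp_rot': array([-6.26924464e-01, -3.07809414e+00,  1.48762498e-03]), 'wrist_force': array([-0.48655586, -0.19579036,  0.63322405]), 'moment': array([-0.02585392, -0.00439306,  0.02525834]), 'finger_force': 0.0, 'finger_gap': 0.9941763355325691}
```

View pics/top0.png

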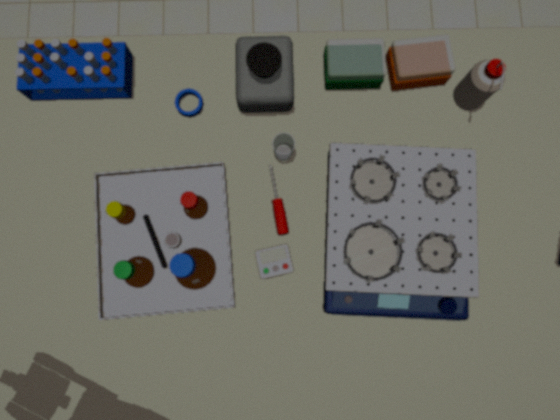

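View pics/side0.png

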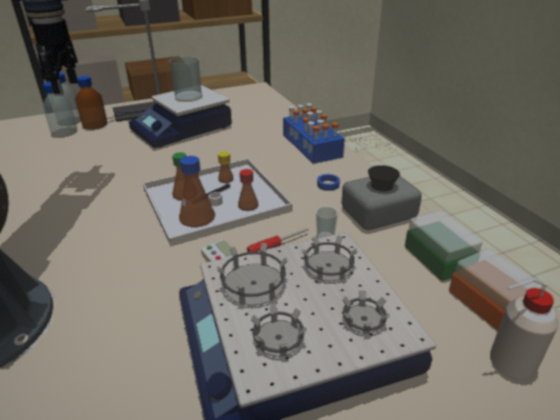

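The top view shows the caps: yellow (115,209), red (189,200), green (123,269) and blue (181,265). The clamps are at 250 (373,250), 100 (373,180), 50 (437,252) and 25 (440,184), with the beaker at (284,147) and the timer at (275,261). The side view agrees with this layout.

```bash
cat > m.py <<'E'
from h import *
import sys
def load(n): 
    f=np.load('pics/%s0.npz'%n); return f['a'],f['d']
hue={'25':(22,35),'50':(0,6),'100':(50,80),'250':(100,120)}
seed={'top':{'25':(115,209),'50':(189,200),'100':(123,269),'250':(181,265)},'side':{'25':(224,160),'50':(246,177),'100':(180,161),'250':(190,168)}}
for n in('top','side'):
    a,d=load(n); P=cloud(n,d); hsv=cv2.cvtColor(a,cv2.COLOR_RGB2HSV)
    print(n,'z bench',np.median(P[330:350,240:300,2]) if n=='top' else '')
    for k,(l,h) in hue.items():
        m=((hsv[...,0]>=l)&(hsv[...,0]<=h)&(hsv[...,1]>150)&(hsv[...,2]>70)).astype(np.uint8)
        N,L,s,c=cv2.connectedComponentsWithStats(m)
        u,v=seed[n][k]; i=1+np.argmin(np.hypot(*(c[1:]-[u,v]).T)+1000*(s[1:,4]<30))
        Q=P[(L==i)&(d>0)]; zt=np.percentile(Q[:,2],90); T=Q[Q[:,2]>zt-.006]
        (x,y),r=cv2.minEnclosingCircle(T[:,:2].astype(np.float32))
        print(k,'px',c[i].round(1),s[i,4],'ztop %.4f'%zt,'circ',np.round([x,y,2*r],4),'mean',T.mean(0).round(4))
    if n=='top':
        tray=P[190:300,205:225,2]; print('tray z',np.median(tray), 'platform',np.median(P[205:220,340:470,2]))
    # clamps
    ctr={'250':(373,250),'100':(373,180),'50':(437,252),'25':(440,184)}
    for k,(u,v) in ctr.items():
        c=ray('top',u,v,.09)[:2]; rad={'25':.036,'50':.0405,'100':.047,'250':.0575}[k]+.006; hh={'25':28,'50':32,'100':36,'250':45}[k]/1000
        for it in range(3):
            M=(np.hypot(P[...,0]-c[0],P[...,1]-c[1])<rad)&(P[...,2]>.08+.5*hh)&(P[...,2]<.15)
            Q=P[M]
            if len(Q)<5: break
            A=np.c_[2*Q[:,:2],np.ones(len(Q))]; s=np.linalg.lstsq(A,(Q[:,:2]**2).sum(1),rcond=None)[0]; c=s[:2]
        print('clamp',k,c.round(4),'dia',2*np.sqrt(s[2]+c@c),len(Q),'ztop',np.percentile(Q[:,2],95))
E
python3 m.py
python3 - <<'E'
from h import *
a=np.load('pics/top0.npz')['a']
cv2.imwrite('pics/cl.png',cv2.resize(a[140:300,320:480],(600,600),interpolation=cv2.INTER_CUBIC)[...,::-1])
E
```

```text
top z bench 0.0008120774260340635
25 px [114.3 208.9] 193 ztop 0.0847 circ [0.5535 0.3144 0.0306] mean [0.5526 0.3142 0.0827]
50 px [188.5 199.6] 197 ztop 0.1015 circ [0.5646 0.1687 0.0303] mean [0.5643 0.1684 0.0997]
100 px [122.8 269.4] 220 ztop 0.1188 circ [0.4348 0.2843 0.0308] mean [0.4346 0.2839 0.1167]
250 px [181.8 264.8] 429 ztop 0.1584 circ [0.4381 0.1698 0.0404] mean [0.4381 0.1698 0.1566]
tray z 0.005182957803317123 platform 0.0807254572518959
clamp 250 [ 0.4585 -0.1738] dia 0.10305214252032593 623 ztop 0.12549567937118566
clamp 100 [ 0.5944 -0.1836] dia 0.08247809321445002 472 ztop 0.11762000918655
clamp 50 [ 0.4527 -0.2961] dia 0.06978106887782479 434 ztop 0.11294323570552368
clamp 25 [ 0.5855 -0.3134] dia 0.06090786748585495 353 ztop 0.10915804133376564
side z bench 
25 px [223.5 157.2] 89 ztop 0.0827 circ [0.55   0.3115 0.0262] mean [0.5494 0.31   0.0811]
50 px [245.8 172.5] 57 ztop 0.0999 circ [0.5625 0.167  0.0265] mean [0.5616 0.1654 0.0986]
100 px [178.4 155.4] 13 ztop 0.1170 circ [0.4315 0.2824 0.0175] mean [0.4311 0.2824 0.116 ]
250 px [188.3 160.4] 122 ztop 0.1563 circ [0.4362 0.1709 0.0429] mean [0.4344 0.1685 0.1554]
clamp 250 [ 0.4569 -0.1746] dia 0.10256333259116122 806 ztop 0.1242364524674415
clamp 100 [ 0.5928 -0.1841] dia 0.08190622470878046 561 ztop 0.11541745366090989
clamp 50 [ 0.4514 -0.2969] dia 0.06952031898233971 688 ztop 0.1117356577789722
clamp 25 [ 0.5839 -0.3138] dia 0.060881424319160334 510 ztop 0.10789253446052485
```

View pics/cl.png

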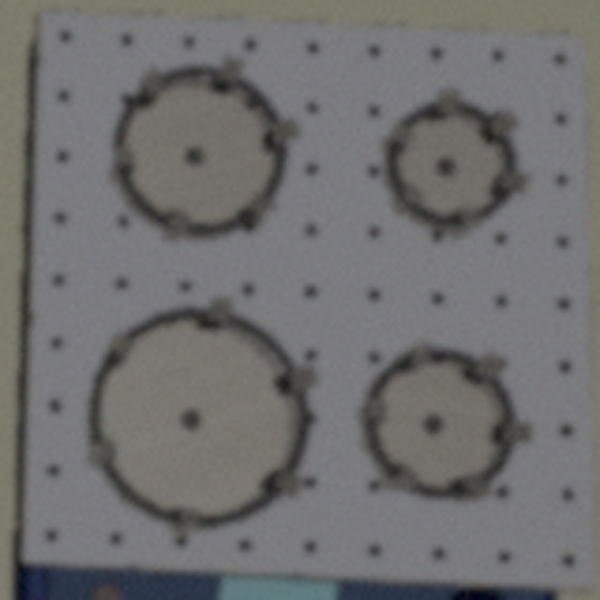

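The clamp diameters and cap heights match the given sizes, and the tray floor is at about 4.5 mm. I'll place the outer clamps first (25, 50), then 100, then 250. First step: align the tool with the world axes.

```bash
python3 -m inch '{"delta_pos": [[0,0,0],[0,0,0],[0,0,0],[0,0,0]], "twist": [-0.134,-0.134,-0.134,0], "gripper": [-1,-1,-1,-1]}'
cat > go.py <<'E'
from h import *
import sys
s=bot.read_state(); Rm=R.from_rotvec(s['tcp_rot']).as_matrix(); t=np.array(eval(sys.argv[1]))
print('t %.2f pos'%s['clock'],s['position'].round(4),'need cm (tool)',(Rm.T@(t-s['position'])*100).round(2),'xax',Rm[:,0].round(3),'gap %.3f F %.1f'%(s['finger_gap'],s['finger_force']),s['wrist_force'].round(1))
E
python3 go.py '[.5525,.314,.245]'
python3 - <<'E'
from h import *
for k,p in {'100':(195,156),'25':(446,166),'250':(191,419),'50':(433,425)}.items(): print(k,ray('top',320+(p[0]+.5)/3.75-.5,140+(p[1]+.5)/3.75-.5,.083).round(4))
E
```

```text
clock: 0.5
position: [0.215, 0.506, 0.245]
tcp_rot: [0.003, -3.141, 0.001]
wrist_force: [0.4, -0.0, 0.4]
finger_gap: 1.003
finger_force: 0.0
t 0.50 pos [0.215 0.506 0.245] need cm (tool) [-33.71 -19.28   0.  ] xax [-1.    -0.002  0.   ] gap 1.003 F 0.0 [ 0.4 -0.   0.4]
100 [ 0.5946 -0.185   0.083 ]
25 [ 0.5861 -0.315   0.083 ]
250 [ 0.4584 -0.1752  0.083 ]
50 [ 0.4523 -0.2977  0.083 ]
```

The clamp centre holes agree with the ring fits to within 1.5 mm.

```bash
python3 -m inch '{"delta_pos": [[-2,-1.1,0],[-3.5,-2,0],[-3.5,-2,0],[-3.5,-2,0],[-3.5,-2,0],[-3.5,-2,0],[-3.5,-2,0],[-3.5,-2,0],[-3.5,-2,0],[-3.5,-2,0],[-0.2,-0.2,0],[0,0,0]], "twist": [0,0,0,0,0,0,0,0,0,0,0,0], "gripper": [-1,-1,-1,-1,-1,-1,-1,-1,-1,-1,-1,-1]}'
python3 go.py '[.5525,.314,.0655]'
```

```text
clock: 1.7
position: [0.5524, 0.3126, 0.2447]
tcp_rot: [-0.007, -3.141, 0.001]
wrist_force: [-0.5, -0.3, -0.4]
finger_gap: 1.002
finger_force: 0.0
t 1.70 pos [0.5524 0.3126 0.2447] need cm (tool) [-0.02  0.15 17.92] xax [-1.     0.005  0.001] gap 1.002 F 0.0 [-0.5 -0.3 -0.4]
```

```bash
python3 -m inch '{"delta_pos": [[0,0.15,2],[0,0,3],[0,0,3],[0,0,3],[0,0,3],[0,0,2],[0,0,1.5],[0,0,0.4],[0,0,0],[0,0,0]], "twist": [0,0,0,0,0,0,0,0,0,0], "gripper": [-1,-1,-1,-1,-1,-1,-1,-1,-1,-1]}'
python3 -m inch '{"delta_pos": [[0,0,0],[0,0,0],[0,0,0],[0,0,0],[0,0,0],[0,0,0],[0,0,0],[0,0,0],[0,0,0],[0,0,0]], "twist": [0,0,0,0,0,0,0,0,0,0], "gripper": [0,0.2,0.4,0.6,0.8,1,1,1,1,1]}'
python3 go.py '[.585,-.314,.249]'
```

```text
clock: 2.7
position: [0.5525, 0.3152, 0.0674]
tcp_rot: [-0.0, 3.14, 0.001]
wrist_force: [-0.7, -0.1, 0.2]
finger_gap: 1.0
finger_force: 0.0
clock: 3.7
position: [0.5524, 0.3149, 0.0667]
tcp_rot: [-0.0, 3.141, 0.001]
wrist_force: [-0.9, 1.1, 5.7]
finger_gap: 0.36
finger_force: 59.2
t 3.70 pos [0.5524 0.3149 0.0667] need cm (tool) [ -3.26 -62.89 -18.25] xax [-1.    -0.    -0.001] gap 0.360 F 59.2 [-0.9  1.1  5.7]
```

```bash
python3 -m inch '{"delta_pos": [[0,0,-0.5],[0,0,-1],[0,0,-2],[0,0,-3],[0,0,-3],[0,0,-3],[0,0,-3],[0,0,-2],[0,0,-0.8],[0,0,0]], "twist": [0,0,0,0,0,0,0,0,0,0], "gripper": [1,1,1,1,1,1,1,1,1,1]}'
python3 - <<'E'
from h import *
a,d=bot.get_image('side'); cv2.imwrite('pics/s1.png',a[60:260,100:340,::-1])
E
python3 go.py '[.585,-.314,.249]'
```

```text
clock: 4.7
position: [0.5523, 0.3148, 0.2503]
tcp_rot: [-0.0, 3.14, 0.001]
wrist_force: [0.6, -0.6, -0.9]
finger_gap: 0.358
finger_force: 59.4
t 4.75 pos [0.5519 0.3146 0.2489] need cm (tool) [ -3.3  -62.86   0.  ] xax [-1. -0.  0.] gap 0.360 F 59.4 [ 0.1 -0.  -1.6]
```

View pics/s1.png

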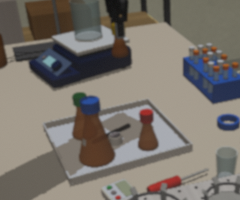

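The flask is held and upright at crop (120,45), so I'll carry it across.

```bash
python3 -m inch '{"delta_pos": [[-0.1,-1,0],[-0.2,-2,0],[-0.2,-3,0],[-0.2,-4,0],[-0.2,-4,0],[-0.2,-4,0],[-0.2,-4,0],[-0.2,-4,0],[-0.2,-4,0],[-0.2,-4,0],[-0.2,-4,0],[-0.2,-4,0]], "twist": [0,0,0,0,0,0,0,0,0,0,0,0], "gripper": [1,1,1,1,1,1,1,1,1,1,1,1]}'
python3 -m inch '{"delta_pos": [[-0.2,-4,0],[-0.2,-4,0],[-0.2,-4,0],[-0.2,-3.5,0],[-0.2,-2.6,0],[0,-1.8,0],[0,-0.8,0],[0,-0.2,0],[0,0,0],[0,0,0]], "twist": [0,0,0,0,0,0,0,0,0,0], "gripper": [1,1,1,1,1,1,1,1,1,1]}'
python3 go.py '[.585,-.3142,.1453]'
```

```text
clock: 5.95
position: [0.5743, -0.1073, 0.2481]
tcp_rot: [-0.0, -3.14, -0.001]
wrist_force: [0.1, 0.4, -0.1]
finger_gap: 0.356
finger_force: 59.4
clock: 6.95
position: [0.5854, -0.3132, 0.2494]
tcp_rot: [0.002, -3.142, -0.0]
wrist_force: [-0.4, -0.1, -1.2]
finger_gap: 0.359
finger_force: 59.4
t 6.95 pos [ 0.5854 -0.3132  0.2494] need cm (tool) [ 0.04 -0.1  10.41] xax [-1.    -0.001  0.   ] gap 0.359 F 59.4 [-0.4 -0.1 -1.2]
```

```bash
python3 -m inch '{"delta_pos": [[0,-0.1,1],[0,0,2],[0,0,2],[0,0,2],[0,0,1.2],[0,0,0.8],[0,0,0.5],[0,0,0.3],[0,0,0.2],[0,0,0]], "twist": [0,0,0,0,0,0,0,0,0,0], "gripper": [1,1,1,1,1,1,1,1,1,1]}'
python3 go.py '[.585,-.3142,.1453]'
```

```text
clock: 7.95
position: [0.5853, -0.3153, 0.1495]
tcp_rot: [-0.0, 3.141, -0.0]
wrist_force: [-0.1, 0.1, -0.9]
finger_gap: 0.358
finger_force: 59.4
t 7.95 pos [ 0.5853 -0.3153  0.1495] need cm (tool) [0.03 0.11 0.42] xax [-1. -0. -0.] gap 0.358 F 59.4 [-0.1  0.1 -0.9]
```

```bash
python3 -m inch '{"delta_pos": [[0,0.1,0.1],[0,0,0.1],[0,0,0.1],[0,0,0.1],[0,0,0]], "twist": [0,0,0,0,0], "gripper": [1,1,1,1,1]}'
python3 go.py '[.585,-.3142,.1453]'
```

```text
clock: 8.45
position: [0.5854, -0.3143, 0.1458]
tcp_rot: [-0.0, 3.141, -0.0]
wrist_force: [-0.8, 2.4, 3.5]
finger_gap: 0.359
finger_force: 59.8
t 8.45 pos [ 0.5854 -0.3143  0.1458] need cm (tool) [0.04 0.01 0.05] xax [-1.    -0.    -0.001] gap 0.359 F 59.8 [-0.8  2.4  3.5]
```

```bash
python3 -m inch '{"delta_pos": [[0,0,0.05],[0,0,0],[0,0,0],[0,0,0],[0,0,0],[0,0,0],[0,0,0],[0,0,0]], "twist": [0,0,0,0,0,0,0,0], "gripper": [1,0,-0.3,-0.6,-1,-1,-1,-1]}'
python3 -m inch '{"delta_pos": [[0,0,-1],[0,0,-2],[0,0,-3],[0,0,-3],[0,0,-2],[0,2,-1],[0,3,0],[0,3,0],[0,3,0],[0,3,0],[0,3,0],[0,2,0]], "twist": [0,0,0,0,0,0,0,0,0,0,0,0], "gripper": [-1,-1,-1,-1,-1,-1,-1,-1,-1,-1,-1,-1]}'
python3 - <<'E'
from h import *
a,d=bot.get_image('side'); cv2.imwrite('pics/s2.png',a[:,100:,::-1])
E
python3 go.py '[.5638,.1683,.265]'
```

```text
clock: 9.25
position: [0.5852, -0.3142, 0.1448]
tcp_rot: [0.0, -3.142, -0.0]
wrist_force: [-0.1, 0.4, -0.4]
finger_gap: 1.004
finger_force: 0.0
clock: 10.45
position: [0.5847, -0.1214, 0.2649]
tcp_rot: [0.002, -3.141, -0.001]
wrist_force: [-0.9, -1.3, 0.5]
finger_gap: 0.998
finger_force: 0.0
t 10.50 pos [ 0.5847 -0.1194  0.265 ] need cm (tool) [ 2.02 28.78  0.03] xax [-1.    -0.003  0.   ] gap 1.000 F 0.0 [0.8 3.  0. ]
```

View pics/s2.png

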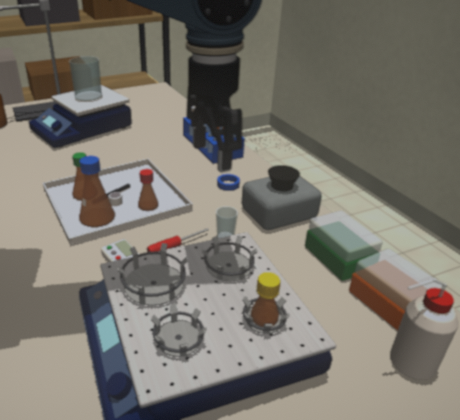

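The yellow-capped flask stands upright in its clamp at crop (267,300). Next is the red one.

```bash
python3 -m inch '{"delta_pos": [[0.2,2,0],[0.3,4,0],[0.3,4,0],[0.3,4,0],[0.3,4,0],[0.3,4,0],[0.2,3,0],[0.1,2.5,0],[0,1.1,0],[0,0.2,0],[0,0,0],[0,0,0]], "twist": [0,0,0,0,0,0,0,0,0,0,0,0], "gripper": [-1,-1,-1,-1,-1,-1,-1,-1,-1,-1,-1,-1]}'
python3 - <<'E'
from h import *
a,d=bot.get_image('top');np.savez('pics/top1.npz',a=a,d=d)
hsv=cv2.cvtColor(a,cv2.COLOR_RGB2HSV)
m=((abs(hsv[...,0].astype(int)-28)<7)&(hsv[...,1]>150)&(hsv[...,2]>70)); m[:,:320]=0
P=cloud('top',d)[m]; T=P[P[:,2]>np.percentile(P[:,2],90)-.006]; print(T.mean(0),cv2.minEnclosingCircle(T[:,:2].astype(np.float32)))
E
python3 go.py '[.5638,.1683,.0825]'
```

```text
clock: 11.7
position: [0.5652, 0.1627, 0.2648]
tcp_rot: [-0.001, -3.141, 0.0]
wrist_force: [0.4, -0.1, 0.4]
finger_gap: 0.999
finger_force: 0.0
[ 0.58478087 -0.30965213  0.16508691] ((0.4917372465133667, -0.1591208428144455), 0.19476480782032013)
t 11.75 pos [0.5653 0.1627 0.2648] need cm (tool) [ 0.14  0.56 18.23] xax [-1.     0.001  0.   ] gap 1.002 F 0.0 [ 0.6  0.2 -0.4]
```

```bash
python3 -m inch '{"delta_pos": [[0.15,0.55,2],[0,0,3],[0,0,3],[0,0,3],[0,0,3],[0,0,2],[0,0,1.5],[0,0,0.7],[0,0,0],[0,0,0]], "twist": [0,0,0,0,0,0,0,0,0,0], "gripper": [-1,-1,-1,-1,-1,-1,-1,-1,-1,-1]}'
python3 -m inch '{"delta_pos": [[0,0,0],[0,0,0],[0,0,0],[0,0,0],[0,0,0],[0,0,0],[0,0,0],[0,0,0],[0,0,0],[0,0,0]], "twist": [0,0,0,0,0,0,0,0,0,0], "gripper": [0,0.2,0.4,0.6,0.8,1,1,1,1,1]}'
python3 go.py '[.452,-.297,.265]'
```

```text
clock: 12.75
position: [0.5642, 0.1693, 0.0837]
tcp_rot: [-0.0, 3.14, 0.0]
wrist_force: [-0.0, 0.2, -0.7]
finger_gap: 1.002
finger_force: 0.0
clock: 13.75
position: [0.5639, 0.1694, 0.0833]
tcp_rot: [-0.0, 3.141, 0.0]
wrist_force: [-1.0, -0.3, 5.4]
finger_gap: 0.359
finger_force: 59.4
t 13.75 pos [0.5639 0.1694 0.0833] need cm (tool) [ 11.19 -46.63 -18.19] xax [-1.    -0.    -0.001] gap 0.359 F 59.4 [-1.  -0.3  5.4]
```

```bash
python3 -m inch '{"delta_pos": [[0,0,-0.5],[0,0,-1],[0,0,-2],[0,0,-3],[0,0,-3],[0,0,-3],[0,0,-3],[0,0,-2],[0,0,-0.7],[0,0,0]], "twist": [0,0,0,0,0,0,0,0,0,0], "gripper": [1,1,1,1,1,1,1,1,1,1]}'
python3 -m inch '{"delta_pos": [[0.3,-1,0],[0.5,-2,0],[0.7,-3,0],[0.9,-4,0],[1,-4,0],[1,-4,0],[1,-4,0],[1,-4,0],[1,-4,0],[1,-4,0],[1,-4,0],[0.8,-3,0]], "twist": [0,0,0,0,0,0,0,0,0,0,0,0], "gripper": [1,1,1,1,1,1,1,1,1,1,1,1]}'
python3 -m inch '{"delta_pos": [[0.5,-2.5,0],[0.3,-1.6,0],[0.2,-1,0],[0,-0.5,0],[0,0,0],[0,0,0]], "twist": [0,0,0,0,0,0], "gripper": [1,1,1,1,1,1]}'
python3 go.py '[.452,-.297,.1618]'
```

```text
clock: 14.75
position: [0.5637, 0.1693, 0.2656]
tcp_rot: [-0.0, 3.14, 0.001]
wrist_force: [-0.2, 0.3, -0.9]
finger_gap: 0.362
finger_force: 59.4
clock: 15.95
position: [0.4599, -0.2429, 0.2635]
tcp_rot: [-0.002, -3.14, -0.001]
wrist_force: [0.5, 0.0, -0.5]
finger_gap: 0.356
finger_force: 59.5
clock: 16.55
position: [0.4519, -0.296, 0.2647]
tcp_rot: [0.002, -3.141, -0.001]
wrist_force: [-0.4, -0.1, -0.8]
finger_gap: 0.361
finger_force: 59.5
t 16.55 pos [ 0.4519 -0.296   0.2647] need cm (tool) [-1.000e-02 -1.000e-01  1.029e+01] xax [-1.    -0.001  0.   ] gap 0.361 F 59.5 [-0.4 -0.1 -0.8]
```

```bash
python3 -m inch '{"delta_pos": [[0,-0.05,1],[0,0,2],[0,0,2],[0,0,2],[0,0,1.2],[0,0,0.8],[0,0,0.4],[0,0,0.3],[0,0,0.2],[0,0,0]], "twist": [0,0,0,0,0,0,0,0,0,0], "gripper": [1,1,1,1,1,1,1,1,1,1]}'
python3 -m inch '{"delta_pos": [[0,0,0.1],[0,0,0.1],[0,0,0.1],[0,0,0]], "twist": [0,0,0,0], "gripper": [1,1,1,1]}'
python3 go.py '[.452,-.297,.1618]'
```

```text
clock: 17.55
position: [0.4518, -0.2973, 0.166]
tcp_rot: [-0.0, 3.141, -0.0]
wrist_force: [0.0, -0.1, -1.1]
finger_gap: 0.36
finger_force: 59.5
clock: 17.95
position: [0.4517, -0.2972, 0.1627]
tcp_rot: [0.0, -3.141, -0.0]
wrist_force: [0.1, -0.3, -1.8]
finger_gap: 0.359
finger_force: 59.5
t 17.95 pos [ 0.4517 -0.2972  0.1627] need cm (tool) [-0.03  0.02  0.09] xax [-1. -0.  0.] gap 0.359 F 59.5 [ 0.1 -0.3 -1.8]
```

```bash
python3 -m inch '{"delta_pos": [[0,0,0.1],[0,0,0],[0,0,0]], "twist": [0,0,0], "gripper": [1,1,1]}'
python3 go.py '[.452,-.297,.1618]'
```

```text
clock: 18.25
position: [0.4519, -0.2973, 0.1623]
tcp_rot: [-0.0, 3.141, -0.001]
wrist_force: [-1.1, 1.6, 6.9]
finger_gap: 0.365
finger_force: 60.0
t 18.25 pos [ 0.4519 -0.2973  0.1623] need cm (tool) [-0.01  0.03  0.05] xax [-1.    -0.    -0.001] gap 0.365 F 60.0 [-1.1  1.6  6.9]
```

On the disc. I'll release and go to the green flask.

```bash
python3 -m inch '{"delta_pos": [[0,0,0],[0,0,0],[0,0,0],[0,0,0],[0,0,0],[0,0,0],[0,0,0]], "twist": [0,0,0,0,0,0,0], "gripper": [0,-0.3,-0.6,-1,-1,-1,-1]}'
python3 -m inch '{"delta_pos": [[0,0,-1],[0,0,-2],[0,0,-3],[0,0,-3],[0,0,-2],[0,2,-1],[0,3,0],[0,4,0],[0.2,4,0],[0.2,4,0],[0.2,4,0],[0.2,4,0]], "twist": [0,0,0,0,0,0,0,0,0,0,0,0], "gripper": [-1,-1,-1,-1,-1,-1,-1,-1,-1,-1,-1,-1]}'
python3 -m inch '{"delta_pos": [[0.2,4,0],[0.2,4,0],[0.2,4,0],[0.2,4,0],[0.2,4,0],[0.2,4,0],[0,3,0],[0,3,0],[0,2,0],[0,1,0],[0,0,0],[0,0,0]], "twist": [0,0,0,0,0,0,0,0,0,0,0,0], "gripper": [-1,-1,-1,-1,-1,-1,-1,-1,-1,-1,-1,-1]}'
python3 - <<'E'
from h import *
a,d=bot.get_image('side'); cv2.imwrite('pics/s3.png',a[:,100:,::-1])
E
python3 go.py '[.434,.2838,.0995]'
```

```text
clock: 18.95
position: [0.4517, -0.2972, 0.1618]
tcp_rot: [0.0, -3.142, -0.0]
wrist_force: [-0.8, -0.1, 0.7]
finger_gap: 1.003
finger_force: 0.0
clock: 20.15
position: [0.4427, -0.045, 0.2819]
tcp_rot: [0.0, -3.141, -0.0]
wrist_force: [0.4, -0.2, -0.3]
finger_gap: 1.002
finger_force: 0.0
clock: 21.35
position: [0.4313, 0.2822, 0.2818]
tcp_rot: [0.0, -3.141, 0.001]
wrist_force: [0.5, -0.4, -0.1]
finger_gap: 1.001
finger_force: 0.0
t 21.40 pos [0.4314 0.282  0.2818] need cm (tool) [-0.26  0.19 18.23] xax [-1.  0.  0.] gap 0.998 F 0.0 [ 0.4 -0.4 -0.3]
```

View pics/s3.png

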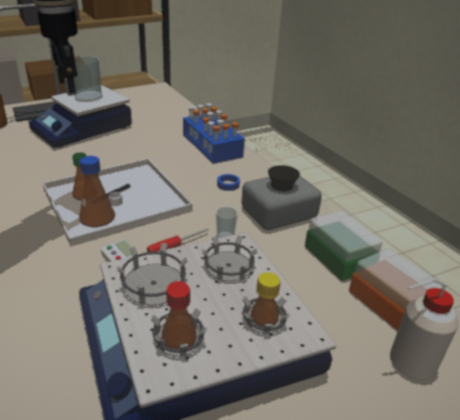

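Red (178,315) and yellow (267,300) both stand upright in their clamps, and the gripper is above the green cap.

```bash
python3 -m inch '{"delta_pos": [[-0.25,0.15,2],[0,0,3],[0,0,3],[0,0,3],[0,0,3],[0,0,2],[0,0,1.5],[0,0,0.7],[0,0,0],[0,0,0]], "twist": [0,0,0,0,0,0,0,0,0,0], "gripper": [-1,-1,-1,-1,-1,-1,-1,-1,-1,-1]}'
python3 -m inch '{"delta_pos": [[0,0,0],[0,0,0],[0,0,0],[0,0,0],[0,0,0],[0,0,0],[0,0,0],[0,0,0],[0,0,0],[0,0,0]], "twist": [0,0,0,0,0,0,0,0,0,0], "gripper": [0,0.2,0.4,0.6,0.8,1,1,1,1,1]}'
python3 go.py '[.594,-.1843,.285]'
```

```text
clock: 22.4
position: [0.4345, 0.2841, 0.1005]
tcp_rot: [0.0, 3.141, 0.001]
wrist_force: [-0.4, 0.2, 0.1]
finger_gap: 1.004
finger_force: 0.0
clock: 23.4
position: [0.4344, 0.2845, 0.1003]
tcp_rot: [-0.001, 3.141, 0.001]
wrist_force: [-0.5, 1.5, 6.0]
finger_gap: 0.383
finger_force: 59.2
t 23.40 pos [0.4344 0.2845 0.1003] need cm (tool) [-15.96 -46.88 -18.48] xax [-1.    -0.    -0.001] gap 0.383 F 59.2 [-0.5  1.5  6. ]
```

```bash
python3 -m inch '{"delta_pos": [[0,0,-0.5],[0,0,-1],[0,0,-2],[0,0,-3],[0,0,-3],[0,0,-3],[0,0,-3],[0,0,-2],[0,0,-1],[0,0,0]], "twist": [0,0,0,0,0,0,0,0,0,0], "gripper": [1,1,1,1,1,1,1,1,1,1]}'
python3 -m inch '{"delta_pos": [[-0.6,-0.8,0],[-1.4,-1.6,0],[-2,-2.5,0],[-2,-3.5,0],[-2,-3.5,0],[-1.5,-4,0],[-1.5,-4,0],[-1,-4,0],[-1,-4,0],[-1,-4,0],[-1,-4,0],[-0.5,-3.5,0]], "twist": [0,0,0,0,0,0,0,0,0,0,0,0], "gripper": [1,1,1,1,1,1,1,1,1,1,1,1]}'
python3 -m inch '{"delta_pos": [[-0.3,-3,0],[-0.2,-2,0],[0,-1.5,0],[0,-0.8,0],[0,-0.2,0],[0,0,0],[0,0,0]], "twist": [0,0,0,0,0,0,0], "gripper": [1,1,1,1,1,1,1]}'
python3 go.py '[.594,-.1843,.1788]'
```

```text
clock: 24.4
position: [0.4343, 0.2843, 0.2859]
tcp_rot: [-0.0, 3.14, 0.001]
wrist_force: [-0.3, -0.2, -1.3]
finger_gap: 0.383
finger_force: 59.8
clock: 25.6
position: [0.589, -0.1124, 0.283]
tcp_rot: [-0.001, -3.139, -0.001]
wrist_force: [0.4, 0.3, -0.8]
finger_gap: 0.379
finger_force: 59.8
clock: 26.3
position: [0.5942, -0.1839, 0.2848]
tcp_rot: [0.002, -3.142, -0.0]
wrist_force: [0.4, -0.0, -2.4]
finger_gap: 0.381
finger_force: 59.8
t 26.30 pos [ 0.5942 -0.1839  0.2848] need cm (tool) [ 0.02 -0.04 10.6 ] xax [-1.    -0.001  0.   ] gap 0.381 F 59.8 [ 0.4 -0.  -2.4]
```

```bash
python3 -m inch '{"delta_pos": [[0,0,1],[0,0,2],[0,0,2],[0,0,2],[0,0,1.4],[0,0,0.8],[0,0,0.5],[0,0,0.3],[0,0,0.2],[0,0,0]], "twist": [0,0,0,0,0,0,0,0,0,0], "gripper": [1,1,1,1,1,1,1,1,1,1]}'
python3 -m inch '{"delta_pos": [[0,0,0.1],[0,0,0.1],[0,0,0.1],[0,0,0],[0,0,0]], "twist": [0,0,0,0,0], "gripper": [1,1,1,1,1]}'
python3 go.py '[.594,-.1843,.1788]'
```

```text
clock: 27.3
position: [0.5943, -0.1848, 0.1831]
tcp_rot: [-0.0, 3.141, -0.0]
wrist_force: [-0.1, 0.2, -1.6]
finger_gap: 0.384
finger_force: 59.8
clock: 27.8
position: [0.5942, -0.1847, 0.1798]
tcp_rot: [0.0, -3.142, -0.0]
wrist_force: [-0.1, 0.6, -1.3]
finger_gap: 0.381
finger_force: 59.8
t 27.80 pos [ 0.5942 -0.1847  0.1798] need cm (tool) [0.02 0.04 0.1 ] xax [-1. -0.  0.] gap 0.381 F 59.8 [-0.1  0.6 -1.3]
```

```bash
python3 -m inch '{"delta_pos": [[0,0,0.1],[0,0,0],[0,0,0]], "twist": [0,0,0], "gripper": [1,1,1]}'
python3 go.py '[.594,-.1843,.1788]'
```

```text
clock: 28.1
position: [0.5945, -0.1847, 0.1793]
tcp_rot: [-0.0, 3.141, -0.0]
wrist_force: [-0.3, 1.8, 4.5]
finger_gap: 0.381
finger_force: 60.4
t 28.10 pos [ 0.5945 -0.1847  0.1793] need cm (tool) [0.05 0.04 0.05] xax [-1.    -0.    -0.001] gap 0.381 F 60.4 [-0.3  1.8  4.5]
```

```bash
python3 -m inch '{"delta_pos": [[0,0,0],[0,0,0],[0,0,0],[0,0,0],[0,0,0],[0,0,0],[0,0,0]], "twist": [0,0,0,0,0,0,0], "gripper": [0,-0.3,-0.6,-1,-1,-1,-1]}'
python3 -m inch '{"delta_pos": [[0,0,-1],[0,0,-2],[0,0,-3],[0,0,-3],[0,0,-2],[0,1,0],[0,2,0],[1,3,0],[2,4,0],[2,4,0],[2,4,0],[2,4,0]], "twist": [0,0,0,0,0,0,0,0,0,0,0,0], "gripper": [-1,-1,-1,-1,-1,-1,-1,-1,-1,-1,-1,-1]}'
python3 -m inch '{"delta_pos": [[2,4,0],[2,4,0],[1.5,3,0],[1,1.5,0],[0.2,0.9,0],[0,0,0],[0,0,0]], "twist": [0,0,0,0,0,0,0], "gripper": [-1,-1,-1,-1,-1,-1,-1]}'
python3 go.py '[.4373,.1695,.1385]'
```

```text
clock: 28.8
position: [0.5942, -0.1847, 0.1788]
tcp_rot: [0.0, -3.142, -0.0]
wrist_force: [-0.7, -0.6, 0.1]
finger_gap: 0.999
finger_force: 0.0
clock: 30.0
position: [0.5026, 0.0371, 0.2882]
tcp_rot: [0.0, -3.141, -0.0]
wrist_force: [0.8, 1.2, 0.6]
finger_gap: 1.0
finger_force: 0.0
clock: 30.7
position: [0.4374, 0.1689, 0.2886]
tcp_rot: [0.0, -3.141, 0.0]
wrist_force: [0.0, 0.2, -0.1]
finger_gap: 0.994
finger_force: 0.0
t 30.70 pos [0.4374 0.1689 0.2886] need cm (tool) [1.000e-02 7.000e-02 1.501e+01] xax [-1. -0.  0.] gap 0.994 F 0.0 [ 0.   0.2 -0.1]
```

```bash
python3 -m inch '{"delta_pos": [[0,0,2],[0,0,3],[0,0,3],[0,0,3],[0,0,2],[0,0,1.2],[0,0,0.8],[0,0,0],[0,0,0]], "twist": [0,0,0,0,0,0,0,0,0], "gripper": [-1,-1,-1,-1,-1,-1,-1,-1,-1]}'
python3 -m inch '{"delta_pos": [[0,0,0],[0,0,0],[0,0,0],[0,0,0],[0,0,0],[0,0,0],[0,0,0],[0,0,0],[0,0,0],[0,0,0]], "twist": [0,0,0,0,0,0,0,0,0,0], "gripper": [0,0.2,0.4,0.6,0.8,1,1,1,1,1]}'
python3 go.py '[.4577,-.1747,.31]'
```

```text
clock: 31.6
position: [0.4377, 0.1692, 0.1394]
tcp_rot: [0.0, 3.141, 0.0]
wrist_force: [-0.0, 0.3, -0.3]
finger_gap: 0.999
finger_force: 0.0
clock: 32.6
position: [0.4376, 0.1695, 0.1395]
tcp_rot: [-0.0, 3.14, 0.001]
wrist_force: [-1.2, 1.2, 5.9]
finger_gap: 0.475
finger_force: 60.1
t 32.60 pos [0.4376 0.1695 0.1395] need cm (tool) [ -2.03 -34.41 -17.07] xax [-1.    -0.    -0.001] gap 0.475 F 60.1 [-1.2  1.2  5.9]
```

```bash
python3 -m inch '{"delta_pos": [[0,0,-0.5],[0,0,-1],[0,0,-2],[0,0,-3],[0,0,-3],[0,0,-3],[0,0,-2.5],[0,0,-1.5],[0,0,-0.5],[0,0,0]], "twist": [0,0,0,0,0,0,0,0,0,0], "gripper": [1,1,1,1,1,1,1,1,1,1]}'
python3 -m inch '{"delta_pos": [[-0.1,-0.8,0],[-0.1,-1.6,0],[-0.2,-2.5,0],[-0.2,-3.5,0],[-0.2,-4,0],[-0.2,-4,0],[-0.2,-4,0],[-0.2,-4,0],[-0.2,-3.5,0],[-0.2,-3,0],[-0.2,-2,0],[0,-1,0]], "twist": [0,0,0,0,0,0,0,0,0,0,0,0], "gripper": [1,1,1,1,1,1,1,1,1,1,1,1]}'
python3 -m inch '{"delta_pos": [[0,-0.5,0],[0,0,0],[0,0,0]], "twist": [0,0,0], "gripper": [1,1,1]}'
python3 go.py '[.4577,-.1747,.218]'
```

```text
clock: 33.6
position: [0.4371, 0.1692, 0.3093]
tcp_rot: [-0.0, 3.141, 0.0]
wrist_force: [0.3, -0.3, -2.6]
finger_gap: 0.472
finger_force: 61.0
clock: 34.8
position: [0.4566, -0.1715, 0.3077]
tcp_rot: [-0.002, -3.14, -0.001]
wrist_force: [0.7, 0.3, -1.8]
finger_gap: 0.477
finger_force: 61.1
clock: 35.1
position: [0.4571, -0.174, 0.3087]
tcp_rot: [0.001, -3.141, -0.001]
wrist_force: [0.6, -0.0, -1.2]
finger_gap: 0.477
finger_force: 61.1
t 35.10 pos [ 0.4571 -0.174   0.3087] need cm (tool) [-0.06 -0.07  9.07] xax [-1.    -0.001  0.   ] gap 0.477 F 61.1 [ 0.6 -0.  -1.2]
```

```bash
python3 -m inch '{"delta_pos": [[-0.05,-0.05,1],[0,0,2],[0,0,2],[0,0,1.5],[0,0,1],[0,0,0.6],[0,0,0.4],[0,0,0.2],[0,0,0],[0,0,0]], "twist": [0,0,0,0,0,0,0,0,0,0], "gripper": [1,1,1,1,1,1,1,1,1,1]}'
python3 -m inch '{"delta_pos": [[0,0,0.1],[0,0,0.1],[0,0,0],[0,0,0]], "twist": [0,0,0,0], "gripper": [1,1,1,1]}'
python3 go.py '[.4577,-.1747,.218]'
```

```text
clock: 36.1
position: [0.4579, -0.1754, 0.2222]
tcp_rot: [-0.0, 3.141, -0.001]
wrist_force: [-0.4, -0.1, -1.9]
finger_gap: 0.475
finger_force: 61.2
clock: 36.5
position: [0.4577, -0.1753, 0.2198]
tcp_rot: [-0.0, 3.142, 0.0]
wrist_force: [0.7, -0.4, -2.0]
finger_gap: 0.473
finger_force: 61.2
t 36.50 pos [ 0.4577 -0.1753  0.2198] need cm (tool) [0.   0.06 0.18] xax [-1. -0. -0.] gap 0.473 F 61.2 [ 0.7 -0.4 -2. ]
```

```bash
python3 -m inch '{"delta_pos": [[0,0,0.1],[0,0,0.1],[0,0,0],[0,0,0]], "twist": [0,0,0,0], "gripper": [1,1,1,1]}'
python3 go.py '[.4577,-.1747,.218]'
```

```text
clock: 36.9
position: [0.4581, -0.1753, 0.2185]
tcp_rot: [-0.0, 3.14, -0.0]
wrist_force: [-0.6, 1.8, 5.5]
finger_gap: 0.481
finger_force: 62.0
t 36.90 pos [ 0.4581 -0.1753  0.2185] need cm (tool) [0.04 0.06 0.05] xax [-1.    -0.    -0.001] gap 0.481 F 62.0 [-0.6  1.8  5.5]
```

On the disc. I'll release, back off and check all four.

```bash
python3 -m inch '{"delta_pos": [[0,0,0],[0,0,0],[0,0,0],[0,0,0],[0,0,0],[0,0,0],[0,0,0]], "twist": [0,0,0,0,0,0,0], "gripper": [0,-0.3,-0.6,-1,-1,-1,-1]}'
python3 -m inch '{"delta_pos": [[0,0,-1],[0,0,-2],[0,0,-3],[0,0,-2],[0,1,0],[0,2,0],[0,3,0],[0,4,0],[0,4,0],[0,4,0],[0,4,0],[0,4,0]], "twist": [0,0,0,0,0,0,0,0,0,0,0,0], "gripper": [-1,-1,-1,-1,-1,-1,-1,-1,-1,-1,-1,-1]}'
python3 -m inch '{"delta_pos": [[0,3,0],[0,2,0],[0,1,0],[0,0,0],[0,0,0]], "twist": [0,0,0,0,0], "gripper": [-1,-1,-1,-1,-1]}'
python3 - <<'E'
from h import *
C={'25':(.5847,-.3142),'50':(.452,-.297),'100':(.594,-.1843),'250':(.4577,-.1747)}
H={'25':.161,'50':.178,'100':.195,'250':.235}; hue={'25':28,'50':2,'100':65,'250':110}
for n in('top','side'):
    a,d=bot.get_image(n); P=cloud(n,d); hsv=cv2.cvtColor(a,cv2.COLOR_RGB2HSV)
    for k,c in C.items():
        m=(abs(hsv[...,0].astype(int)-hue[k])<13)&(hsv[...,1]>130)&(np.hypot(P[...,0]-c[0],P[...,1]-c[1])<.035)&(P[...,2]>H[k]-.03)
        Q=P[m]; zt=np.percentile(Q[:,2],90); T=Q[Q[:,2]>zt-.006]; print(n,k,'dxy mm',((T.mean(0)[:2]-c)*1000).round(1),'dz',round((zt-H[k])*1000,1),len(T))
    cv2.imwrite('pics/f_%s.png'%n,a[...,::-1])
E
```

```text
clock: 37.6
position: [0.4577, -0.1753, 0.2178]
tcp_rot: [0.0, -3.142, -0.0]
wrist_force: [-0.6, -0.2, -0.7]
finger_gap: 1.003
finger_force: 0.0
clock: 38.8
position: [0.4569, 0.0867, 0.2975]
tcp_rot: [0.0, -3.141, -0.0]
wrist_force: [0.7, -0.6, -0.2]
finger_gap: 0.999
finger_force: 0.0
clock: 39.3
position: [0.4575, 0.1442, 0.2976]
tcp_rot: [0.0, -3.141, 0.0]
wrist_force: [-0.4, -0.3, -0.7]
finger_gap: 1.002
finger_force: 0.0
top 25 dxy mm [1.  2.9] dz 2.3 228
top 50 dxy mm [1.2 1.7] dz 2.2 260
top 100 dxy mm [-0.4  2.3] dz 2.4 269
top 250 dxy mm [1.5 2.5] dz 2.2 528
side 25 dxy mm [-1.3 -0.2] dz 0.7 283
side 50 dxy mm [-1.1 -1.3] dz 0.6 345
side 100 dxy mm [-1.8 -0.2] dz 0.8 138
side 250 dxy mm [-0.9 -1. ] dz 0.6 317
```

View pics/f_side.png

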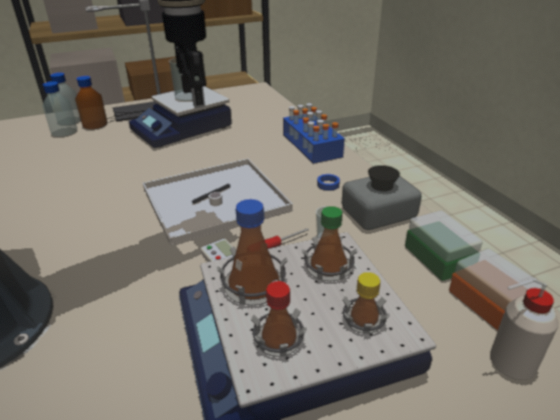

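View pics/f_top.png

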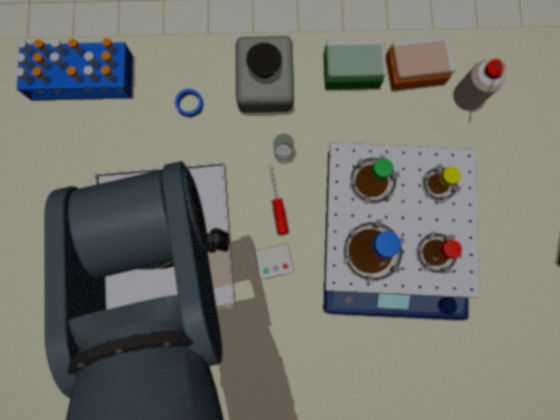

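All four flasks stand upright and fully down in their own clamps: blue (250,245), green (330,240), red (278,315) and yellow (368,300) in the side view. The measured offsets are under about 3 mm. The beaker (284,147) and timer (275,261) have not moved in the top view.

```bash
python3 -c "
from station import bot
print(bot.job_done())"
```

```text
the job is handed in; nothing more can be done
None
```

All four flasks are seated upright in the clamps of their own size, the beaker and timer look unmoved in the final pictures, and the job was handed in at about 39 s on the robot's clock; the hand-in call gave no verdict.

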